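# Seat the V-block fixture on the pegs of the bench gauge

### The job

Seat the fixture plate that carries the V-block on the bench gauge unit: lower it over the two upright pegs until both come up through its end holes and it lies flat and fully home on the seat, and only then let go of it. Either way round will do. Leave the other fixture plate, the one with the ring, where it is.

Things in the scene. Friction and masses are not known exactly. Their poses are not given: they have to be found in the camera images.
- v_fixture: loose fixture plate with a V-block fixed on it, 0.55 kg nominal. Bare aluminium plate 64 (x) x 150 (y) x 10 (z) mm; origin at the centre of its underside, z up, y along its length. Two 24 mm through holes lie on its y axis, 56 mm either side of the centre. On the middle stands a grey steel V-block, 43 mm across x (its two flat upright sides, the place to grip from above), 48 mm along y, from 10 to 46 mm above the underside; its V groove is open upward and runs along y
- ring_fixture: bystander: a loose fixture plate of the same size and holes, but with a grey knurled ring (54 mm across, 18 mm high) on the middle instead of the V-block; origin at the centre of its underside. It is to stay where it is
- gauge_unit: fixed electronic bench gauge unit, the base for the fixture: a low grey housing 130 (x) x 190 (y) x 34 (z) mm with a small display and three keys on top of its near (-x) edge; origin at the centre of its underside, z up
- seat (a point): centre of the gauge unit's flat dark seat face, 38 mm above the work surface and 22 mm toward +x from the unit's centre; axes as the unit's, y along the line of the two pegs. The steel pegs stand on the seat 56 mm either side of this point along y: 26 mm high, 16 mm in diameter for the lower 8 mm, then tapering to a 4 mm tip, so the 24 mm holes find them from up to about 10 mm off; home, the plate has 4 mm play all round
There are look-alikes about, which are no part of the job. There is more than one size of the v_fixture; the job needs the larger.

How it is judged:
By the outcome, as a careful person would: the job done as asked, in the order asked, and still so for the second after the job is handed in, with the robot touching nothing.
It also fails if it takes over 38 s, if anything falls off the work surface, if the arm or the gripper's body presses on something with over 40 N, if the wrist force passes 120 N, or if a joint passes its speed limit or range.

### The arm

A 6-joint arm with a two-finger parallel gripper is mounted at the origin on a cart in front of the work surface, level with it; the furniture and walls round the work are solid. World frame = base frame: x ahead of the robot, y to its left, z up, the work surface at z = 0. Lengths are in mm, angles in rad, forces in N, time in s.
With the tool pointing down it reaches from about 400 to 925 mm from the base axis. Payload 12.5 kg.
Tool frame: the origin (TCP) lies at the very end of the fingers, on their centre line; the grasp point (between the pads) lies env.hold_point_z behind it (env.hold_point_z is the distance from the TCP to the grasp point, in mm); y points along the fingers, z is the direction in which the jaws open and shut, and the axes are right-handed (so a half turn about y gives the same grasp; the last joint's range is limited). The gripper opens to 95 mm and grips with 3 to 60 N. Pads are 20 mm wide; open, the fingers measure 119 mm over their backs; the gripper's body (75 mm by 180 mm) begins 59 mm behind the grasp point.
Start: joints at [-0.875, 0.491, 1.559, -0, 1.092, -0.106], TCP at [449.158, -434.635, 187.961] pointing down, gripper open.
Joint ranges: [-3.1, 3.1], [-0.84, 2.19], [0.05, 2.79], [-1.13, 4.28], [0.06, 2.93], [-2.69, 2.69]. Speed limits (rad/s): [2.22, 2.22, 2.79, 3.14, 3.14, 3.14].

### API

Orientations are given as [roll, pitch, yaw] about the fixed x, y, z axes, in that order (R = Rz(yaw) Ry(pitch) Rx(roll)).
In Python, from cell import env gives the robot as it stands.
- The arm moves only by the shell command python3 -m inch 'ROWS'. ROWS is JSON, one flat list of numbers, 7 for each row, row after row: the shift along the tool's x, y, z in m, then the turn, a rotation vector about the tool's x, y, z in degrees, then the closure, from -1 (fully open) to 1 (shut). In form: [tx, ty, tz, ax, ay, az, hand, tx, ty, tz, ax, ay, az, hand, ...]. A call has 1 to 10 rows; each row shifts and turns the commanded pose from where the row before left it, along the tool's axes as they then stand; what a row does not reach is not made up. A row lasts 1/10 s, in which the tool goes at most 50 mm and 8.59 degrees, less where a joint would pass 70% of its speed; a pose out of reach is approached as far as the arm can. A call is refused whole if a number of a shift passes 0.05 or a number of a turn 8.59, either way. A call with a gripper value outside its range is refused whole. The fingers move at their own pace and stop on an object; the grip force is fixed at half the most. Time passes only in rows, so rows that do not move let the fingers close. It gives the time, the measured TCP pose, the force and the opening at its end, in the units of the state.
- env.state(): the state, without advancing time (a new reading comes with each control period).
- env.read_camera(name): name is "side" or "top"; returns a dict with "pixels" (480x640x3 uint8, blue, green, red), "depth" (480x640 float32, mm along the optical axis (not along the pixel's ray), 0 where there is no reading), "mtx" (3x3 intrinsics, pixels), "R" (3x3) and "t" (3): a world point X has camera coordinates R X + t. Camera axes: x right, y down, z forward; pixel columns grow to the right and rows downward; lengths in mm; the calibration is good to about 2 mm. A picture is of the moment at which its call begins.
- env.job_done(): hands the job in, once; it reports no verdict.
The state is a dict: "t": time; "joints": joint angles; "qvel": joint speeds; "tau": joint torques, N m; "eef_pos": TCP position; "tcp_rot": TCP orientation; "ft_force": force on the tool from outside, world axes, zero at the start; "moment": the same for the moment, N m; "opening": opening from 0.0 (shut) to 1.0 (fully open).
Only numpy, scipy, OpenCV 4.12 (cv2) and the standard library are available. Lean on these libraries where they do the work, as an engineer would, in place of code of your own. Each camera call takes 0.05 s, during which the arm holds its last target.

## Working session

There is one attempt and no reset: what is moved stays moved. The work goes in short steps, Python scripts to look and compute and a shell command to move; the robot and the scene stay as the last step left them, time stands still between calls to the robot, and variables do not carry over. Pictures are saved under pics/ and viewed, and the job is handed in when it is done.

```bash
ls; mkdir -p pics; python3 - <<'E'
from cell import env
import cv2,numpy as np
print(env.state(), env.hold_point_z)
for n in("top","side"):
    c=env.read_camera(n); cv2.imwrite(f"pics/{n}0.png",c["pixels"]); np.savez(f"/tmp/{n}0.npz",**c); print(n,c["mtx"],c["R"],c["t"])
E
```

```text
pics
{'t': 0.0, 'joints': array([-8.74583514e-01,  4.91559740e-01,  1.55945531e+00, -2.36107501e-05,
        1.09171133e+00, -1.05569870e-01]), 'qvel': array([ 0.00210228,  0.00100911, -0.00166534, -0.00040068, -0.00012221,
        0.00092563]), 'tau': array([-1.42418499e-03, -6.12637711e+01, -2.58185577e+01,  6.91931695e-02,
        4.81883786e-02, -4.31840317e-05]), 'eef_pos': array([ 448.96654303, -434.39975576,  187.35964024]), 'tcp_rot': array([-1.57192595e+00,  9.86417333e-05, -2.33979913e+00]), 'ft_force': array([ 0.05966804, -0.37996746, -0.44897065]), 'moment': array([-0.0054245 , -0.03633483,  0.08253663]), 'opening': 1.0028157559805453} 18.8
top [[503.36604462   0.         319.46783002]
 [  0.         503.36604462 239.55614456]
 [  0.           0.           1.        ]] [[-0.00669466 -0.99982545 -0.0174428 ]
 [-0.98169878  0.00989119 -0.19018324]
 [ 0.19032257  0.01585036 -0.98159365]] [  99.51355054  490.15000275 1469.34765283]
side [[579.82622528   0.         315.02079549]
 [  0.         579.82622528 246.79164129]
 [  0.           0.           1.        ]] [[ 3.81775521e-01 -9.24254995e-01  3.95560590e-04]
 [-4.89342768e-01 -2.02492417e-01 -8.48257318e-01]
 [ 7.84086160e-01  3.23650315e-01 -5.29584145e-01]] [-113.23520364  298.47309499  973.5132269 ]
```

View pics/top0.png

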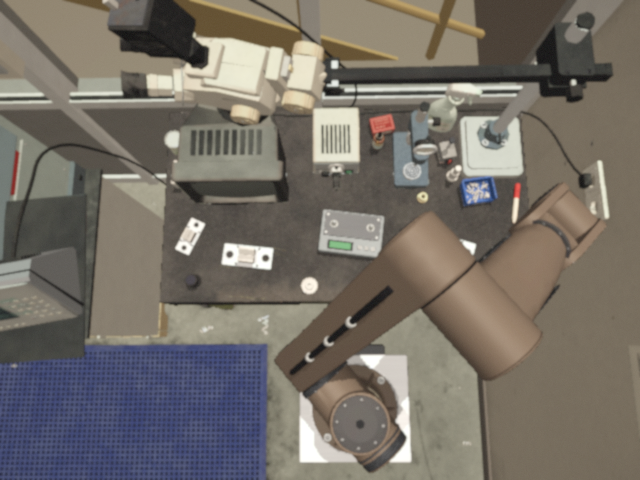

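View pics/side0.png

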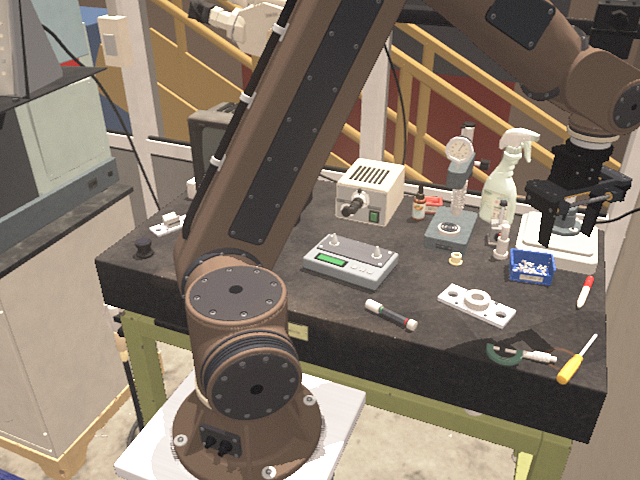

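The top view shows the larger V plate at about (247,256), the small look-alike at (190,236) and the gauge unit at (351,233) with its pegs near (332,222) and (371,227). The side view shows the ring plate at (477,305) and the gauge unit at (350,260).

```bash
cat > h.py <<'E'
import numpy as np,cv2
def load(n): return dict(np.load(f"/tmp/{n}.npz"))
def ray(c,u,v,z):
    K,R,t=c["mtx"],c["R"],c["t"]; d=R.T@np.linalg.solve(K,[u,v,1.]); o=-R.T@t
    return o+d*(z-o[2])/d[2]
def rect(c,z,x0,x1,y0,y1,s=4):
    # metric view of plane z : image u = (y1-y)*s, v=(x1-x)*s px/mm
    K,R,t=c["mtx"],c["R"],c["t"]
    P=[(x1,y1),(x1,y0),(x0,y0),(x0,y1)]
    src=[]
    for p in P:
        q=K@(R@np.array([*p,z])+t); src.append(q[:2]/q[2])
    W,H=int((y1-y0)*s),int((x1-x0)*s)
    M=cv2.getPerspectiveTransform(np.float32(src),np.float32([(0,0),(W,0),(W,H),(0,H)]))
    return cv2.warpPerspective(c["pixels"],M,(W,H),flags=cv2.INTER_CUBIC)
E
python3 - <<'E'
from h import *
c=load("top0")
for u,v,z in((247,256,10),(190,236,10),(332,222,64),(371,227,64),(351,233,34)): print(ray(c,u,v,z), c["depth"][v,u])
a=c["pixels"]
b=np.vstack([cv2.resize(a[225:285,200:300],None,fx=6,fy=4.9,interpolation=cv2.INTER_CUBIC),cv2.resize(a[203:263,301:401],None,fx=6,fy=4.9,interpolation=cv2.INTER_CUBIC)])
cv2.imwrite("pics/crop1.png",b)
# plate mask
g=a.min(2); m=(g>150).astype(np.uint8); m[:, :215]=0;m[:,280:]=0;m[:235]=0;m[275:]=0
cs,_=cv2.findContours(m,0,1); k=max(cs,key=cv2.contourArea); print(cv2.minAreaRect(k))
P=np.array([ray(c,*p[0],10)[:2] for p in k],np.float32); r=cv2.minAreaRect(P); print(r)
E
```

```text
[448.98920658 319.54420122  10.        ] 1528.358
[513.63737131 498.5610917   10.        ] 1543.1411
[541.12681462  57.17999481  64.        ] 1515.1896
[524.54380908 -59.24227097  64.        ] 1516.8156
[513.0419296   -0.58345577  34.        ] 1523.0779
((247.07122802734375, 255.8232879638672), (50.77212142944336, 22.454885482788086), 6.009006023406982)
((449.6910095214844, 319.22503662109375), (155.94773864746094, 69.80599212646484), 83.45774841308594)
```

View pics/crop1.png

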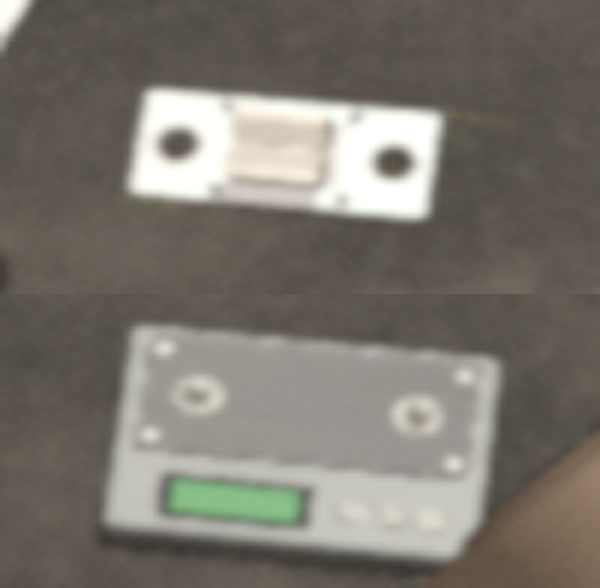

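```bash
python3 - <<'E'
from h import *
c=load("top0");s=load("side0")
for n,k in(("top",c),("side",s)): print(n,-k["R"].T@k["t"])
cv2.imwrite("pics/rp.png",rect(c,10,380,520,220,420,4))
cv2.imwrite("pics/rs.png",rect(c,38,440,590,-110,90,4))
a=s["pixels"]; cv2.imwrite("pics/sg.png",cv2.resize(a[225:295,295:405],None,fx=7,fy=7,interpolation=cv2.INTER_CUBIC))
E
```

```text
top [ 202.19584629   71.35832072 1537.25642839]
side [-574.03216893 -359.29752649  768.78394834]
```

View pics/rp.png

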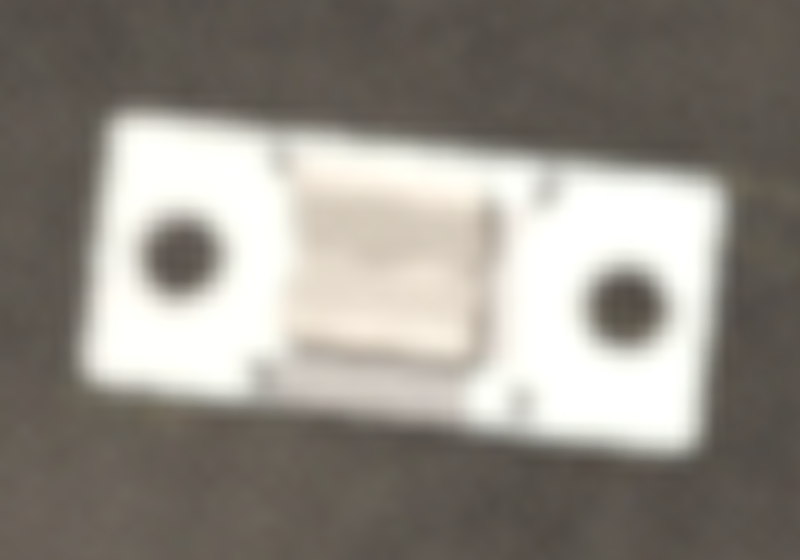

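View pics/rs.png

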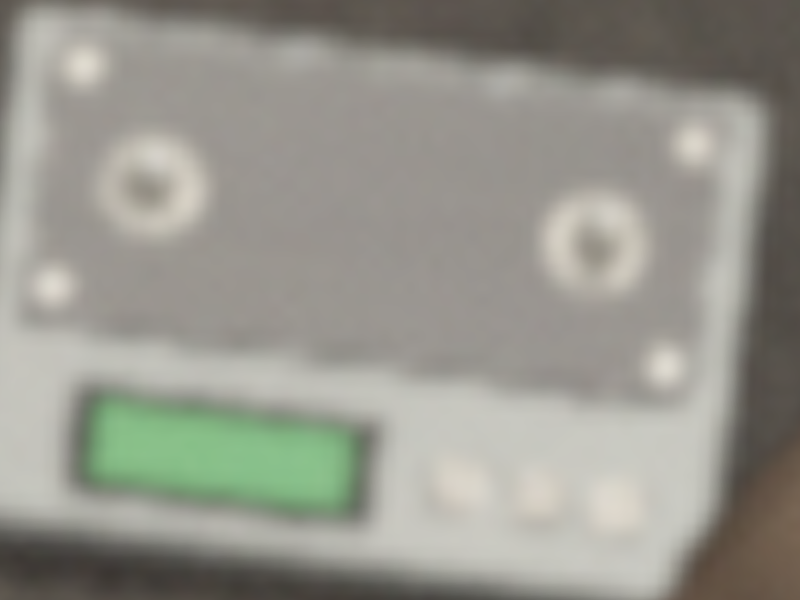

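View pics/sg.png

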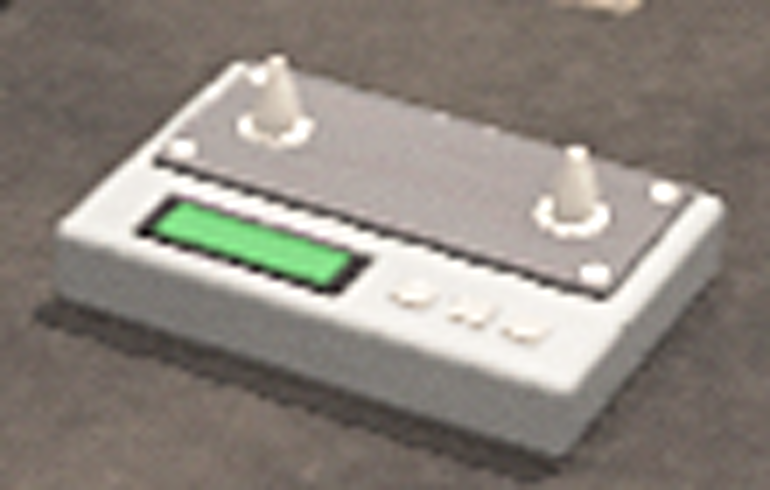

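Seat centre comes out at (535.9, −3.4) with yaw −7.3°. Peg spacing is 111.7 against 112, and the four seat screws give the same centre. The V plate is at (449.5, 318.9) with yaw −6.7° and hole spacing 112.0, so it is the large one. Next I turn the tool and travel to it.

```bash
python3 -m inch '[0,0,0,0,-7.5,0,-1, 0,0,0,0,-7.5,0,-1, 0,0,0,0,-7.5,0,-1, 0,0,0,0,-7.5,0,-1, 0,0,0,0,-7.4,0,-1, -0.02,0,-0.002,0,0,0,-1, -0.04,0,-0.0046,0,0,0,-1, -0.04,0,-0.0046,0,0,0,-1, -0.04,0,-0.0046,0,0,0,-1, -0.04,0,-0.0046,0,0,0,-1]'; python3 -m inch '[-0.04,0,-0.0046,0,0,0,-1, -0.04,0,-0.0046,0,0,0,-1, -0.04,0,-0.0046,0,0,0,-1, -0.04,0,-0.0046,0,0,0,-1, -0.04,0,-0.0046,0,0,0,-1, -0.04,0,-0.0046,0,0,0,-1, -0.04,0,-0.0046,0,0,0,-1, -0.04,0,-0.0046,0,0,0,-1, -0.04,0,-0.0046,0,0,0,-1, -0.04,0,-0.0046,0,0,0,-1]'; python3 -m inch '[-0.04,0,-0.0046,0,0,0,-1, -0.04,0,-0.0046,0,0,0,-1, -0.04,0,-0.0046,0,0,0,-1, -0.02,0,-0.002,0,0,0,-1, 0,0,0,0,0,0,-1, 0,0,0,0,0,0,-1]'
```

```text
t: 1.1
eef_pos: [449.4, -251.9, 187.7]
tcp_rot: [-1.571, 0.0, -1.687]
ft_force: [0.5, 0.3, -0.1]
opening: 1.001
t: 2.1
eef_pos: [450.1, 150.8, 187.8]
tcp_rot: [-1.571, -0.0, -1.687]
ft_force: [0.7, -1.4, -0.1]
opening: 0.998
t: 2.7
eef_pos: [450.6, 289.7, 187.5]
tcp_rot: [-1.571, -0.001, -1.686]
ft_force: [-0.3, -0.8, 0.4]
opening: 1.002
```

```bash
python3 -m inch '[-0.029,0,-0.0044,0,0,0,-1, 0,0.03,0,0,0,0,-1, 0,0.03,0,0,0,0,-1, 0,0.03,0,0,0,0,-1, 0,0.025,0,0,0,0,-1, 0,0,0,0,0,0,-1,0,0,0,0,0,0,-1]'; python3 - <<'E'
from cell import env
from h import *
a=[]
for n in("top","side"):
    c=env.read_camera(n); np.savez(f"/tmp/{n}1.npz",**c); a.append(c)
i=a[0]["pixels"][200:290,180:300]; j=a[1]["pixels"][130:330,80:320]
cv2.imwrite("pics/t1.png",cv2.resize(i,None,fx=6,fy=6)); cv2.imwrite("pics/s1.png",a[1]["pixels"])
E
```

```text
t: 3.4
eef_pos: [450.4, 318.5, 73.4]
tcp_rot: [-1.571, -0.0, -1.688]
ft_force: [-0.3, 0.2, 1.1]
opening: 1.0
```

View pics/t1.png

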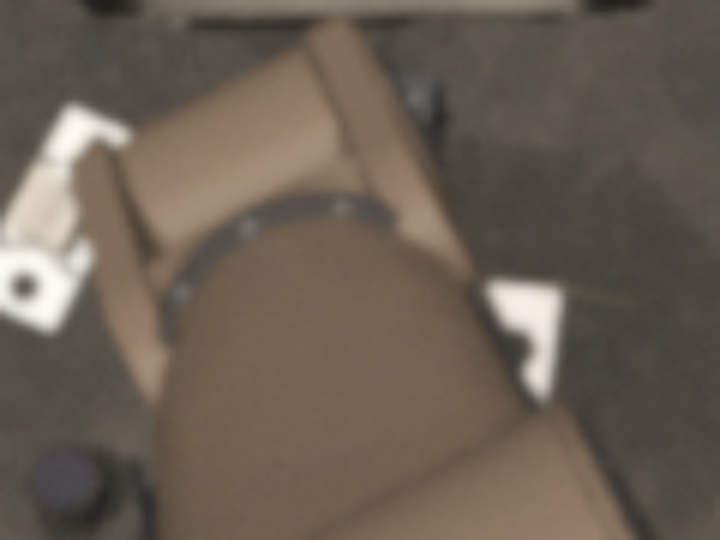

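View pics/s1.png

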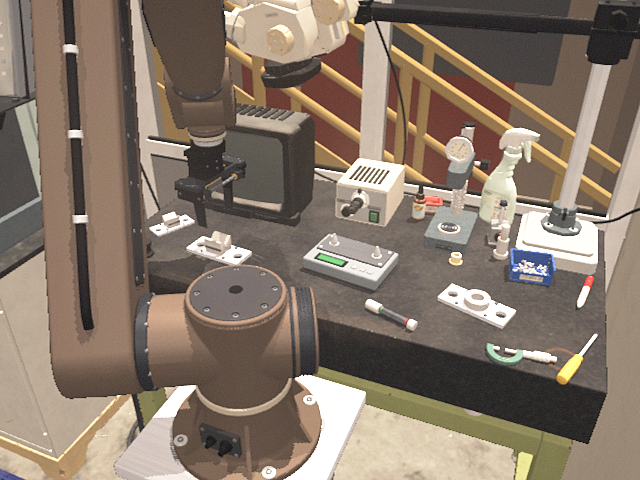

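The top view of the plate is now blocked by the wrist. The side view shows the plate at (218,248), with the near finger tip at about (200,225). I'll check that by projecting the fingertips and the plate holes into the side view.

```bash
python3 - <<'E'
from h import *
s=load("side1")
def pr(X): q=s["mtx"]@(s["R"]@np.array(X)+s["t"]); return (q[:2]/q[2])
z=np.array([.993,-.116,0]); T=np.array([450.4,318.5,73.4])
im=cv2.resize(s["pixels"][130:290,130:290],None,fx=4,fy=4,interpolation=cv2.INTER_CUBIC)
for X,c in((T,(0,0,255)),(T+47.5*z,(0,0,255)),(T-47.5*z,(0,0,255)),((456,374.5,10),(0,255,0)),((443,263.2,10),(0,255,0)),(np.array([449.5,318.9,46])+21.5*z,(255,0,0)),(np.array([449.5,318.9,46])-21.5*z,(255,0,0))):
    p=pr(X);print(p); cv2.circle(im,tuple(int(v) for v in (p-130+.5)*4),4,c,1)
cv2.imwrite("pics/s1b.png",im)
E
```

```text
[216.79191155 226.49683877]
[228.60871773 218.06692652]
[204.36145994 235.36451543]
[200.70588313 243.19191389]
[237.46159344 255.03551749]
[222.82852737 232.49810076]
[211.98320102 240.47146682]
```

View pics/s1b.png

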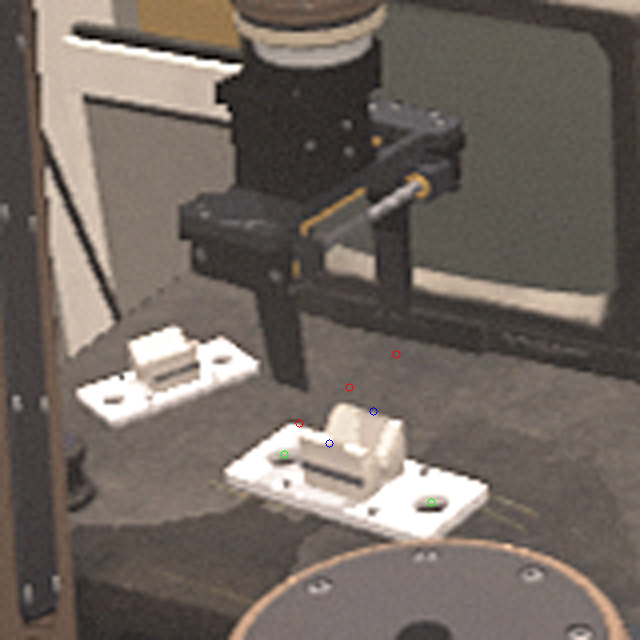

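The holes line up, but the visible fingertips look about 8 px (roughly 19 mm) higher than the TCP projects. I'll check this against depth.

```bash
python3 - <<'E'
from h import *
from cell import env
print(env.state()["eef_pos"],env.state()["joints"])
s=load("side1")
D=s["depth"]
def un(u,v):
    d=D[v,u]; return (s["R"].T@(np.linalg.solve(s["mtx"],[u,v,1.])*d-s["t"])).round(0)
for u in(200,203):
  for v in range(212,240,2): print(u,v,un(u,v))
for u in(227,229):
  for v in range(192,224,2): print(u,v,un(u,v))
for p in((218,246),(200,243),(194,249),(237,255)): print(p,un(*p))
s0=load("side0");z=np.array([np.cos(np.radians(-44)),np.sin(np.radians(-44)),0]);im=cv2.resize(s0["pixels"][130:290,480:640],None,fx=4,fy=4)
for k in(-1,0,1):
  q=s0["mtx"]@(s0["R"]@(np.array([449,-434.4,187.4])+47.5*k*z)+s0["t"]);p=q[:2]/q[2];cv2.circle(im,tuple(int(v) for v in (p-[480,130])*4),4,(0,0,255),1)
cv2.imwrite("pics/s0b.png",im)
E
```

```text
[450.82003297 319.17167666  74.35542098] [ 4.96535932e-01  5.32807709e-01  1.85532059e+00 -1.71527668e-04
  7.51458696e-01  6.13590329e-01]
200 212 [397. 324. 138.]
200 214 [398. 325. 133.]
200 216 [393. 322. 131.]
200 218 [397. 326. 123.]
200 220 [398. 327. 117.]
200 222 [399. 329. 111.]
200 224 [403. 332. 102.]
200 226 [548. 436.  -3.]
200 228 [535. 427.  -0.]
200 230 [525. 421.   1.]
200 232 [519. 418.  -2.]
200 234 [507. 410.   0.]
200 236 [502. 407.  -2.]
200 238 [478. 390.   9.]
203 212 [393. 313. 143.]
203 214 [395. 315. 136.]
203 216 [397. 317. 130.]
203 218 [395. 317. 126.]
203 220 [395. 317. 120.]
203 222 [399. 320. 113.]
203 224 [400. 322. 106.]
203 226 [397. 320. 103.]
203 228 [538. 420.  -1.]
203 230 [531. 416.  -2.]
203 232 [517. 407.   2.]
203 234 [510. 402.   1.]
203 236 [489. 388.  10.]
203 238 [480. 383.  10.]
227 192 [500. 312. 144.]
227 194 [499. 312. 139.]
227 196 [497. 312. 135.]
227 198 [500. 314. 127.]
227 200 [503. 316. 120.]
227 202 [498. 314. 118.]
227 204 [502. 317. 109.]
227 206 [500. 316. 105.]
227 208 [612. 387.  30.]
227 210 [613. 388.  23.]
227 212 [613. 389.  17.]
227 214 [631. 401.  -1.]
227 216 [623. 396.  -2.]
227 218 [606. 386.   2.]
227 220 [600. 383.  -0.]
227 222 [591. 378.  -1.]
229 192 [496. 305. 147.]
229 194 [498. 306. 141.]
229 196 [497. 306. 136.]
229 198 [500. 308. 128.]
229 200 [497. 307. 125.]
229 202 [499. 309. 118.]
229 204 [497. 308. 114.]
229 206 [495. 308. 109.]
229 208 [498. 310. 102.]
229 210 [607. 378.  28.]
229 212 [612. 382.  18.]
229 214 [632. 395.  -1.]
229 216 [619. 387.   2.]
229 218 [613. 384.  -1.]
229 220 [602. 378.  -0.]
229 222 [592. 372.  -0.]
(218, 246) [429. 307.  34.]
(200, 243) [468. 385.   1.]
(194, 249) [426. 375.  10.]
(237, 255) [453. 271.   2.]
```

View pics/s0b.png

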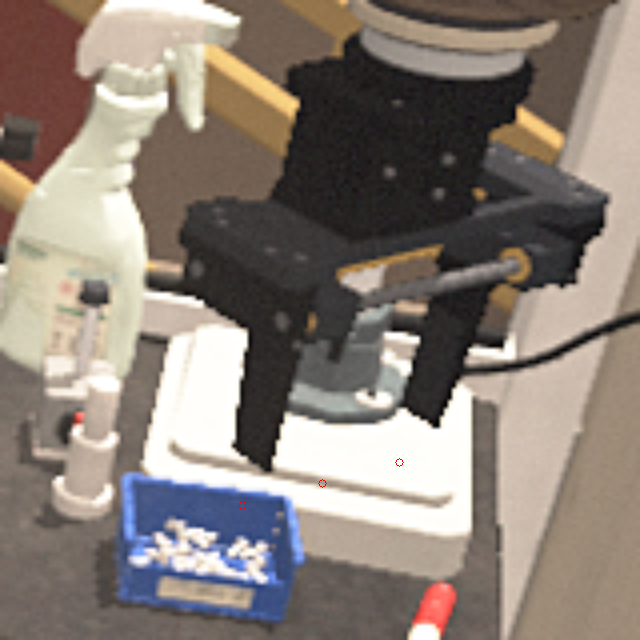

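By depth, the open fingertips sit near z≈100 while the TCP reads 74. The fingers may swing on an arc and reach lower as they close. I'll half-close in free air and look before going down.

```bash
python3 -m inch '[0,0,0,0,0,0,0.1, 0,0,0,0,0,0,0.1, 0,0,0,0,0,0,0.1, 0,0,0,0,0,0,0.1, 0,0,0,0,0,0,0.1, 0,0,0,0,0,0,0.1]'; cat > look.py <<'E'
from cell import env
from h import *
import sys
n=sys.argv[1]
s=env.read_camera("side"); np.savez(f"/tmp/side{n}.npz",**s)
st=env.state();T=st["eef_pos"];print(T,st["opening"],st["ft_force"],st["t"])
u0,v0=(int(x) for x in sys.argv[2:4])
im=cv2.resize(s["pixels"][v0:v0+120,u0:u0+140],None,fx=5,fy=5,interpolation=cv2.INTER_CUBIC)
yaw=st["tcp_rot"][2]+np.pi/2; z=np.array([np.cos(yaw),np.sin(yaw),0])
for k in(-1,0,1):
  q=s["mtx"]@(s["R"]@(T+k*47.5*st["opening"]*z)+s["t"]);p=q[:2]/q[2];cv2.circle(im,tuple(int(v) for v in (p-[u0,v0])*5),4,(0,0,255),1)
cv2.imwrite(f"pics/s{n}.png",im)
E
python3 look.py 2 150 150
```

```text
t: 4.1
eef_pos: [450.0, 319.4, 72.9]
tcp_rot: [-1.571, -0.0, -1.687]
ft_force: [-0.2, -0.5, -0.7]
opening: 0.553
[450.02608205 319.35971061  72.86603912] 0.5113237840075789 [ 0.26578844 -0.51428345  0.5557958 ] 4.15
```

View pics/s2.png

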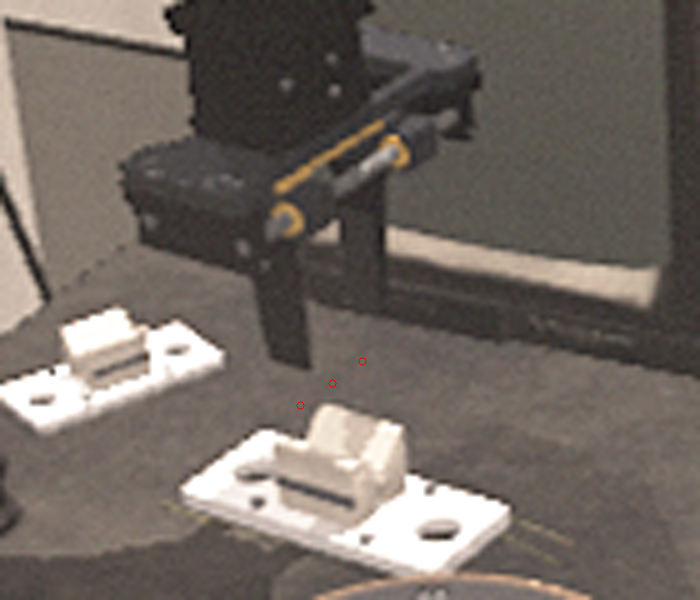

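The jaws slide parallel, and the gap of about 20 mm along the finger axis stays, purely vertical. So the real tips look about 20 mm above the stated TCP. TCP z≈16 is safe under either reading, so I reopen, go down to that height and look again.

```bash
python3 -m inch '[0,0,0,0,0,0,-1, 0,0,0,0,0,0,-1, 0,0,0,0,0,0,-1, 0,0,0,0,0,0,-1, 0,0.015,0,0,0,0,-1, 0,0.015,0,0,0,0,-1, 0,0.015,0,0,0,0,-1, 0,0.010,0,0,0,0,-1, 0,0,0,0,0,0,-1, 0,0,0,0,0,0,-1]'; python3 look.py 3 150 160
```

```text
t: 5.15
eef_pos: [450.2, 319.4, 18.1]
tcp_rot: [-1.571, -0.0, -1.687]
ft_force: [1.1, 0.5, -0.4]
opening: 0.997
[450.29798641 319.49611866  18.40124924] 0.9992799313814889 [-0.68032713 -0.27959016  0.47317801] 5.2
```

View pics/s3.png

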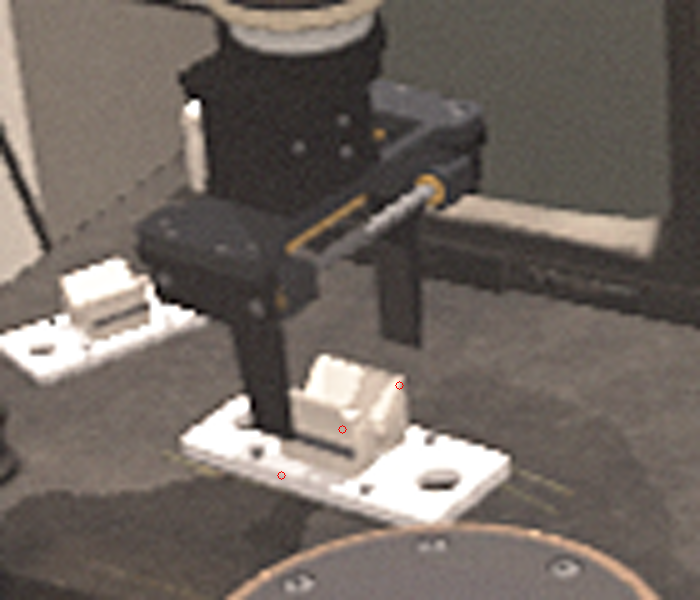

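```bash
python3 - <<'E'
from h import *
s=load("side3");D=s["depth"];K,R,t=s["mtx"],s["R"],s["t"]
v,u=np.mgrid[220:262,185:240]
P=np.stack([(u-K[0,2])/K[0,0],(v-K[1,2])/K[1,1],np.ones(u.shape)],-1)*D[v,u][...,None]
W=(P-t)@R
c=np.array([449.5,318.9]);a=np.radians(-6.7);ex=np.array([np.cos(a),np.sin(a)]);ey=np.array([-np.sin(a),np.cos(a)])
L=np.stack([(W[...,:2]-c)@ex,(W[...,:2]-c)@ey,W[...,2]],-1)
px=s["pixels"][v,u].max(-1)
dark=(px<60)&(L[...,0]<-35)&(L[...,0]>-75)&(L[...,2]>12)
print("finger near",dark.sum()); 
Q=L[dark]; print(np.percentile(Q,[2,10,50,90,98],axis=0).round(1))
low=Q[np.argsort(Q[:,2])[:25]]; print(low.mean(0), low[:,1].min(),low[:,1].max(), low[:5])
b=(px>110)&(L[...,2]>20)&(L[...,2]<55)&(abs(L[...,0])<35)
Q=L[b];print("block",b.sum());print(np.percentile(Q,[2,10,50,90,98],axis=0).round(1))
m=(px>110)&(L[...,2]>4)&(L[...,2]<14)&(abs(L[...,1])<90)
Q=L[m];print("plate");print(np.percentile(Q,[1,10,50,90,99],axis=0).round(1))
E
```

```text
finger near 138
[[-60.3 -13.8  47.1]
 [-58.3 -11.5  50.2]
 [-55.2  -2.9  77.3]
 [-50.9   8.5  99.2]
 [-49.    9.9 104.7]]
[-51.30057764  -0.37877246  50.80916433] -11.693564019730669 9.751221137347422 [[-46.29518203   1.41920173  46.2292276 ]
 [-49.18623298  -3.8765648   46.62236157]
 [-50.79355027  -2.22821828  46.99561227]
 [-51.95524779   8.72527786  47.08462995]
 [-52.54308697  -9.56667567  47.40818722]]
block 340
[[-22.9 -25.6  21.2]
 [-21.1 -23.8  25.9]
 [  4.   -9.4  37.1]
 [ 16.8  12.8  45.4]
 [ 20.9  21.9  47. ]]
plate
[[-34.6 -70.2   4.5]
 [-31.5 -50.5   6.8]
 [-19.7 -16.7   9.7]
 [ 12.8  64.9  12.4]
 [ 29.9  74.4  13.5]]
```

By depth the block is centred on my estimate (x −22…21, y −25…22, top 46). The finger lies at y≈0, but its tip is at z≈43–46 while the TCP reads 18. So the fingers are about 25 mm shorter than stated, and I have to go lower. I'll do it in small steps, watching the force where the TCP reading would meet the plate.

```bash
python3 -m inch '[0,0.004,0,0,0,0,-1, 0,0.003,0,0,0,0,-1, 0,0,0,0,0,0,-1]'; python3 -m inch '[0,0.002,0,0,0,0,-1, 0,0,0,0,0,0,-1]';python3 -m inch '[0,0.002,0,0,0,0,-1, 0,0,0,0,0,0,-1]'
```

```text
t: 5.5
eef_pos: [449.9, 319.3, 10.7]
tcp_rot: [-1.571, -0.0, -1.687]
ft_force: [-0.8, -0.9, 0.6]
opening: 1.001
t: 5.7
eef_pos: [449.9, 319.3, 8.7]
tcp_rot: [-1.571, -0.0, -1.687]
ft_force: [-0.1, -0.7, 0.4]
opening: 0.998
t: 5.9
eef_pos: [449.9, 319.3, 6.7]
tcp_rot: [-1.571, -0.0, -1.687]
ft_force: [0.6, 1.1, 0.5]
opening: 1.001
```

No contact at 6.7, which confirms the fingers are shorter than stated. Going on down.

```bash
python3 -m inch '[0,0.003,0,0,0,0,-1, 0,0.003,0,0,0,0,-1, 0,0,0,0,0,0,-1]'; python3 -m inch '[0,0.003,0,0,0,0,-1, 0,0.002,0,0,0,0,-1, 0,0,0,0,0,0,-1]'; python3 look.py 4 150 160;  python3 - <<'E'
from h import *
s=load("side4");D=s["depth"];K,R,t=s["mtx"],s["R"],s["t"]
v,u=np.mgrid[220:270,185:260]
P=np.stack([(u-K[0,2])/K[0,0],(v-K[1,2])/K[1,1],np.ones(u.shape)],-1)*D[v,u][...,None]
W=(P-t)@R
c=np.array([449.5,318.9]);a=np.radians(-6.7);ex=np.array([np.cos(a),np.sin(a)]);ey=np.array([-np.sin(a),np.cos(a)])
L=np.stack([(W[...,:2]-c)@ex,(W[...,:2]-c)@ey,W[...,2]],-1)
px=s["pixels"][v,u].max(-1)
for lo,hi in((-75,-40),(40,75)):
  Q=L[(px<70)&(L[...,0]>lo)&(L[...,0]<hi)&(abs(L[...,1])<15)&(L[...,2]>13)]
  print(len(Q),np.sort(Q[:,2])[:8].round(1))
E
```

```text
t: 6.2
eef_pos: [449.8, 319.2, 0.4]
tcp_rot: [-1.571, -0.0, -1.687]
ft_force: [-0.7, -0.5, 0.1]
opening: 0.998
t: 6.5
eef_pos: [449.9, 319.3, -4.4]
tcp_rot: [-1.571, -0.0, -1.687]
ft_force: [-0.5, -0.1, -0.8]
opening: 1.001
[449.95441429 319.2930194   -4.25440359] 0.9990908720138625 [-0.42729463  0.21195053  0.46501708] 6.55
165 [21.9 21.9 23.3 23.6 23.9 24.5 25.  25.1]
119 [21.3 23.1 23.2 23.7 24.6 24.9 26.  26.6]
```

View pics/s4.png

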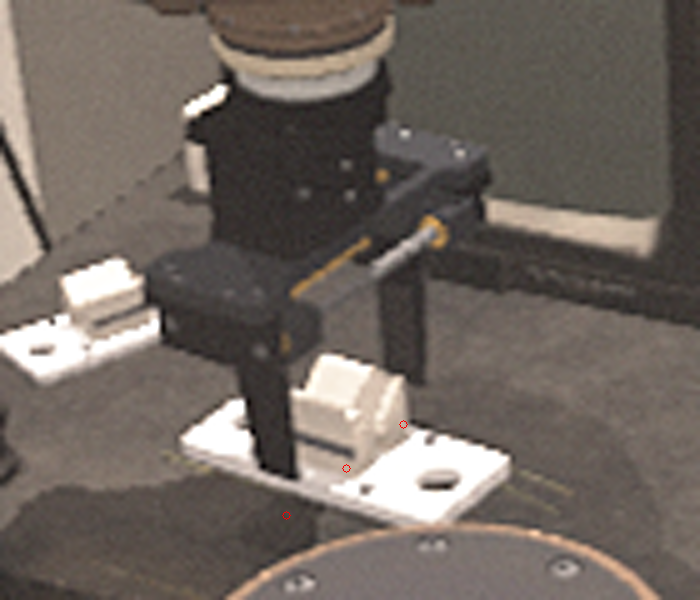

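Both tips now sit at about z=20, level with the lower part of the block. I'll go 3 mm lower and close.

```bash
python3 -m inch '[0,0.003,0,0,0,0,-1, 0,0,0,0,0,0,1, 0,0,0,0,0,0,1, 0,0,0,0,0,0,1, 0,0,0,0,0,0,1, 0,0,0,0,0,0,1, 0,0,0,0,0,0,1, 0,0,0,0,0,0,1, 0,0,0,0,0,0,1, 0,0,0,0,0,0,1]'; python3 -m inch '[0,0,0,0,0,0,1, 0,0,0,0,0,0,1, 0,-0.01,0,0,0,0,1, 0,-0.02,0,0,0,0,1, 0,-0.03,0,0,0,0,1, 0,-0.03,0,0,0,0,1, 0,-0.02,0,0,0,0,1, 0,0,0,0,0,0,1, 0,0,0,0,0,0,1]'; python3 look.py 5 150 140
```

```text
t: 7.55
eef_pos: [450.0, 319.3, -7.1]
tcp_rot: [-1.571, -0.0, -1.687]
ft_force: [-0.4, -0.4, 0.6]
opening: 0.439
t: 8.45
eef_pos: [449.6, 319.1, 102.5]
tcp_rot: [-1.571, -0.0, -1.687]
ft_force: [0.5, 1.0, -7.2]
opening: 0.438
[449.38124032 318.95520711 101.88301552] 0.43927047076167736 [-0.01517283 -0.333761   -6.571207  ] 8.5
```

View pics/s5.png

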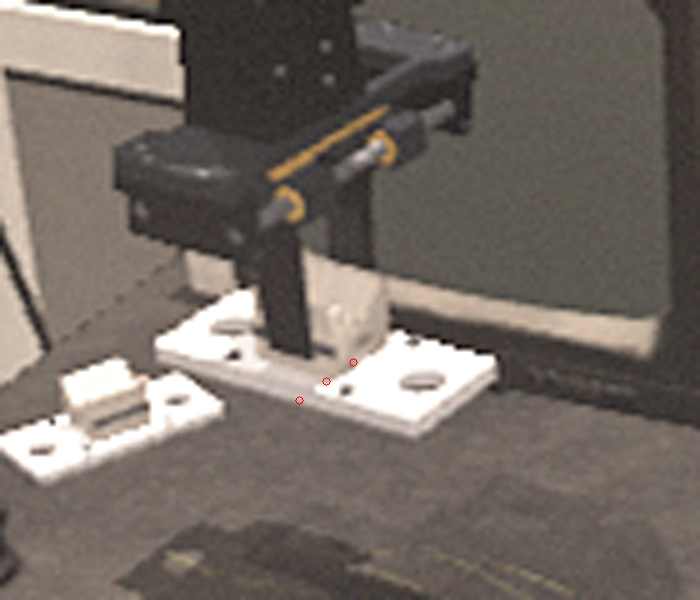

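The block is held: opening 0.439 is about 42 mm, and the weight is about 6.6 N. In the picture the plate hangs level, with its holes at (235,327) and (422,380). Now I carry it across to the seat.

```bash
python3 -m inch '[0.01,0,0.004,0,0,0,1, 0.03,0,0.012,0,0,0,1, 0.04,0,0.016,0,0,0,1, 0.04,0,0.016,0,0,0,1, 0.04,0,0.016,0,0,0,1, 0.04,0,0.016,0,0,0,1, 0.04,0,0.016,0,0,0,1, 0.04,0,0.016,0,0,0,1, 0.02,0,0.008,0,0,0,1, 0.01,0,0.0033,0,0,0,1]'; python3 -m inch '[0,0,0,0,0.7,0,1, 0,0,0,0,0,0,1, 0,0,0,0,0,0,1]'; python3 look.py 6 280 170; python3 - <<'E'
from cell import env
from h import *
c=env.read_camera("top");np.savez("/tmp/top6.npz",**c)
cv2.imwrite("pics/t6.png",cv2.resize(c["pixels"][190:280,290:410],None,fx=6,fy=6,interpolation=cv2.INTER_CUBIC))
E
```

```text
t: 9.5
eef_pos: [536.4, -5.5, 101.8]
tcp_rot: [-1.572, -0.0, -1.69]
ft_force: [-0.1, 0.3, -5.6]
opening: 0.438
t: 9.8
eef_pos: [536.1, -1.8, 102.7]
tcp_rot: [-1.571, 0.0, -1.698]
ft_force: [-0.1, -0.1, -5.2]
opening: 0.441
[536.20139054  -1.81375013 102.84745762] 0.4421196213989335 [-0.48727235 -0.2126158  -6.42297466] 9.85
```

View pics/s6.png

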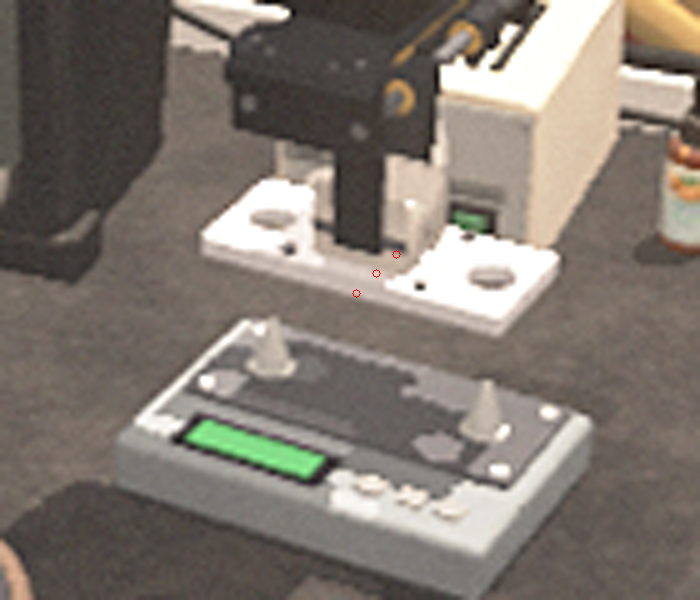

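View pics/t6.png

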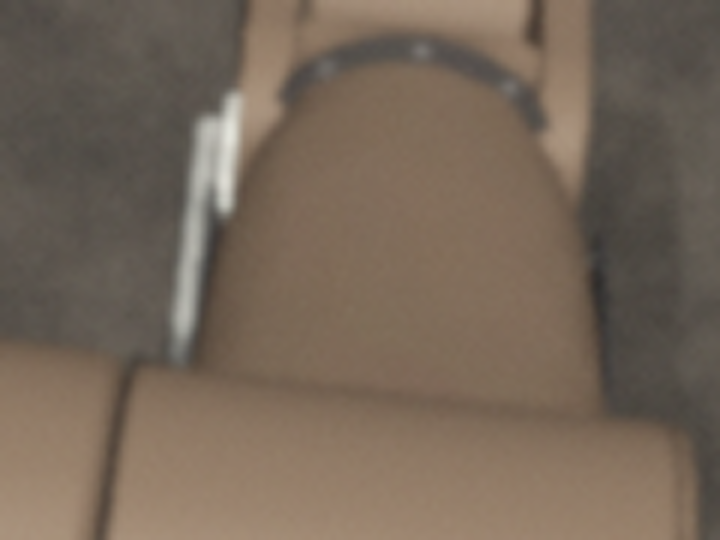

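The side view shows the plate squarely above the pegs, with holes at (271,217) and (492,276) and peg tips at (272,318) and (488,382). I'll compare them in world xy using the same camera.

```bash
python3 - <<'E'
from h import *
s=load("side6")
f=lambda u,v,z:ray(s,280+u/5-.4,170+v/5-.4,z)[:2].round(1)
H=[f(271,217,119.5),f(492,276,119.5)];T=[f(272,319,64),f(488,382,64)]
print(H,T,np.mean(H,0),np.mean(T,0),np.linalg.norm(H[0]-H[1]),np.linalg.norm(T[0]-T[1]))
E
```

```text
[array([541.6,  53.9]), array([527.9, -57.8])] [array([542.5,  52.6]), array([527.3, -59.4])] [534.75  -1.95] [534.9  -3.4] 112.53701613247082 113.02672250401673
```

Spacings of 112.5 and 113.0 check out, and the only offset is 1.5 mm in y. I'll correct that and go down.

```bash
python3 -m inch '[0.0015,0.01,0,0,0,0,1, 0,0.02,0,0,0,0,1, 0,0.01,0,0,0,0,1, 0,0.005,0,0,0,0,1, 0,0,0,0,0,0,1]'; python3 -m inch '[0,0.005,0,0,0,0,1, 0,0.005,0,0,0,0,1, 0,0.005,0,0,0,0,1, 0,0,0,0,0,0,1]'; python3 look.py 7 280 170
```

```text
t: 10.4
eef_pos: [536.1, -4.2, 57.3]
tcp_rot: [-1.572, -0.0, -1.699]
ft_force: [0.9, 0.0, -5.5]
opening: 0.439
t: 10.8
eef_pos: [536.0, -4.3, 42.3]
tcp_rot: [-1.572, -0.0, -1.699]
ft_force: [0.5, 0.2, -6.8]
opening: 0.442
[536.19318844  -4.34801993  42.67299529] 0.44291513360784707 [-3.23759624e-01 -4.77896227e-03 -6.30314200e+00] 10.85
```

View pics/s7.png

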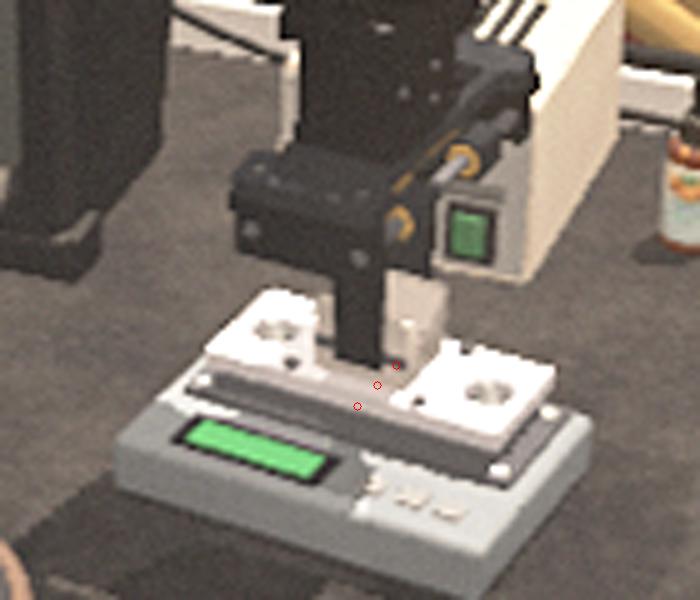

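The pegs show in both holes, at (275,328) and (490,392), and nothing is touching yet. The last 11 mm goes in small steps until contact.

```bash
python3 -m inch '[0,0.004,0,0,0,0,1, 0,0.004,0,0,0,0,1, 0,0,0,0,0,0,1]'; python3 -m inch '[0,0.002,0,0,0,0,1, 0,0,0,0,0,0,1]'; python3 -m inch '[0,0.001,0,0,0,0,1, 0,0,0,0,0,0,1]'; python3 -m inch '[0,0.001,0,0,0,0,1, 0,0,0,0,0,0,1]'
```

```text
t: 11.15
eef_pos: [536.1, -4.3, 34.4]
tcp_rot: [-1.572, -0.0, -1.699]
ft_force: [0.6, -0.9, -6.2]
opening: 0.438
t: 11.35
eef_pos: [536.3, -4.3, 32.8]
tcp_rot: [-1.571, -0.0, -1.699]
ft_force: [0.3, 0.3, -6.9]
opening: 0.439
t: 11.55
eef_pos: [536.4, -4.4, 31.9]
tcp_rot: [-1.571, -0.0, -1.699]
ft_force: [-0.1, 0.2, -6.3]
opening: 0.44
t: 11.75
eef_pos: [536.4, -4.4, 31.0]
tcp_rot: [-1.571, -0.0, -1.699]
ft_force: [0.3, -0.1, -6.0]
opening: 0.44
```

```bash
python3 -m inch '[0,0.0007,0,0,0,0,1, 0,0,0,0,0,0,1]'; python3 -m inch '[0,0.0007,0,0,0,0,1, 0,0,0,0,0,0,1]'; python3 look.py 8 280 170
```

```text
t: 11.95
eef_pos: [536.4, -4.4, 30.9]
tcp_rot: [-1.57, -0.0, -1.699]
ft_force: [-2.6, 0.1, 4.9]
opening: 0.438
t: 12.15
eef_pos: [536.4, -4.3, 30.9]
tcp_rot: [-1.57, -0.0, -1.699]
ft_force: [-5.5, 1.1, 15.3]
opening: 0.441
[536.43973591  -4.3843463   30.88138691] 0.4379790108423553 [-4.13861446  0.48832208 15.00993578] 12.2
```

View pics/s8.png

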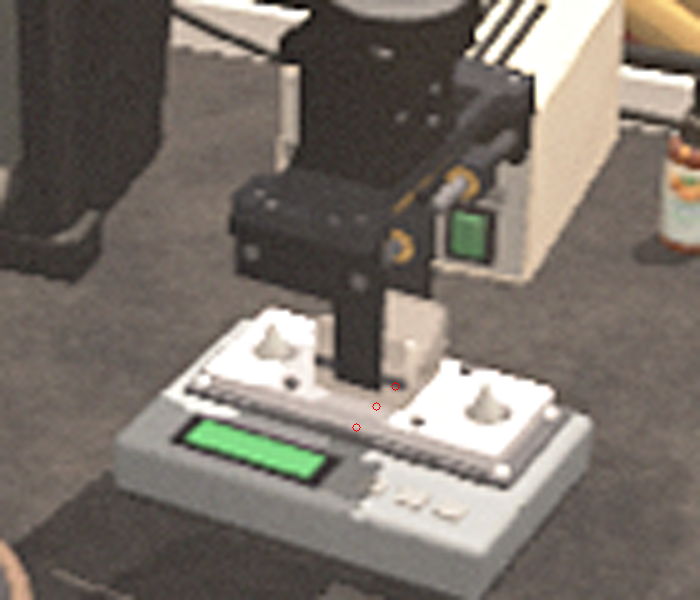

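It is home: the TCP stopped at 30.9, exactly the predicted height, with an upward push of 15 N. Both pegs stand through the holes, at (275,340) and (488,405). I'll relieve the press, open and lift straight up.

```bash
python3 -m inch '[0,-0.0007,0,0,0,0,1, 0,0,0,0,0,0,-1, 0,0,0,0,0,0,-1, 0,0,0,0,0,0,-1, 0,0,0,0,0,0,-1, 0,0,0,0,0,0,-1, 0,0,0,0,0,0,-1]'; python3 -m inch '[0,0,0,0,0,0,-1, 0,-0.01,0,0,0,0,-1, 0,-0.02,0,0,0,0,-1, 0,-0.03,0,0,0,0,-1, 0,-0.03,0,0,0,0,-1, 0,-0.03,0,0,0,0,-1, 0,-0.02,0,0,0,0,-1, 0,0,0,0,0,0,-1]';  python3 look.py 9 280 190
```

```text
t: 12.9
eef_pos: [536.4, -4.4, 30.2]
tcp_rot: [-1.571, -0.0, -1.699]
ft_force: [-0.6, -0.5, 0.4]
opening: 0.886
t: 13.7
eef_pos: [537.4, -4.4, 173.5]
tcp_rot: [-1.566, -0.0, -1.699]
ft_force: [0.8, 0.1, -0.5]
opening: 1.0
[536.70099589  -4.36483839 171.76916099] 0.9994128092605474 [-0.40657231  0.07133117 -0.63382599] 13.75
```

View pics/s9.png

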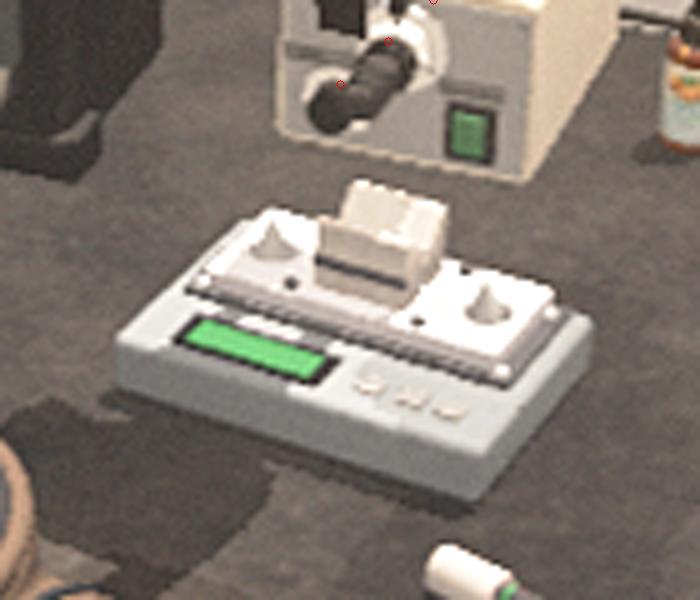

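The plate lies flat on the seat, with both pegs up through the holes at (275,242) and (488,305), and the gripper is clear. Last checks are the plate height by depth and whether the ring plate has moved.

```bash
python3 - <<'E'
from h import *
from cell import env
s=load("side9");D=s["depth"];K,R,t=s["mtx"],s["R"],s["t"]
def W(u,v): 
    u,v=int(round(280+u/5)),int(round(190+v/5)); d=np.median(D[v-1:v+2,u-1:u+2]); return (R.T@(np.linalg.solve(K,[u,v,1.])*d-t)).round(1)
for p in((272,218),(225,272),(310,240),(300,300),(520,290),(460,345),(440,290)): print(p,W(*p))
a=load("side0")["pixels"][275:335,425:525].astype(int); b=s["pixels"][275:335,425:525].astype(int); print("ring diff",np.abs(a-b).mean(), (np.abs(a-b).max(2)>60).sum())
env.job_done()
E
```

```text
(272, 218) [543.5  53.   61.7]
(225, 272) [515.5  64.9  46.8]
(310, 240) [553.9  36.1  48.6]
(300, 300) [508.2  24.2  44.1]
(520, 290) [547.9 -70.5  49.3]
(460, 345) [498.7 -57.1  45. ]
(440, 290) [536.4 -35.1  47.5]
ring diff 4.1535 1
the job is handed in; nothing more can be done
```

The V-block fixture plate, the larger of the two, is seated on the gauge unit with both pegs up through its end holes. It was let go only once home, and the job is handed in. Robot time was about 14 s of the 38 s.

- **Seating:** The arm stopped on the seat at the height worked out beforehand, with about 15 N of upward push. I then eased off, opened the gripper and lifted clear.
- **Last picture:** The plate lies flat with both peg tips through the holes, and the gripper is well clear.
- **Plate height:** Depth readings on the plate's top face are 45–49 mm at points spread over both ends, where 48 mm is expected. The lowest two, 44–45 mm, lie near the front edge, and I put them down to edge and depth noise.
- **Ring plate:** It looks the same as in the first picture.

**Fingers shorter than stated:** Both camera depth and image position put the fingertips about 25 mm short of the stated TCP. I set the grip height from the camera and checked for contact in small steps on the way down.

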